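# Lock the three circuit cards with the long rod

### The arm

A 7-joint arm with a two-finger parallel gripper is mounted at the origin on the work surface. World frame = base frame: x ahead of the robot, y to its left, z up, the work surface at z = 0. Lengths are in mm, angles in rad, forces in N, time in s.
With the tool pointing down it reaches from about 425 to 1025 mm from the base axis. Payload 3.6 kg.
Tool frame: the origin (TCP) lies on the centre line of the jaws, within the pads' length; the fingertips stand 25 mm ahead of it and the grasp point (between the pads) lies 6 mm ahead of it (tcp_to_tips is the distance from the TCP to the fingertips, in mm); z points along the fingers, y is the direction in which the jaws open and shut (so a half turn about z gives the same grasp; the last joint's range is limited). The gripper opens to 85 mm and grips with 20 to 120 N. Pads are 22 mm wide; open, the fingers measure 114 mm over their backs; the gripper's body (76 mm by 85 mm) begins 54 mm behind the grasp point. The pads swing forward as they close: fully open they stand 13 mm farther back than shut.
Start: joints at [-1.252, 0.591, 0.048, 1.609, -0.033, 0.943, -0.034], TCP at [290.848, 664.106, 256.302] pointing down, gripper open.
Joint ranges: [-2.69, 2.69], [-0.47, 2.24], [-1.27, 1.36], [0.19, 2.51], [-1.53, 4.68], [0.08, 2.07], [-3.09, 3.09]. Speed limits (rad/s): [2.57, 2.57, 3.14, 3.14, 3.14, 3.14, 3.14].

### API

Orientations are given as a 3x3 rotation matrix whose columns are the frame's x, y, z axes.
In Python, from plant import * gives the robot as it stands. The module is installed in compiled form; this text tells all that it offers.
- The arm moves only by the tool move_arm, never from a script. Its argument "deltas" is text: rows parted by semicolons, each of 5 numbers parted by spaces: the shift along the tool's x, y, z as a fraction of full scale, then the turn about the tool's z as a fraction of full scale, then the gripper's target within -1 to 1 (shut at 1, half-way at 0, fully open at -1). A call has 1 to 20 rows; each row shifts and turns the commanded pose from where the row before left it, along the tool's axes as they then stand; what a row does not reach is not made up. Full scale, the value 1, is 25 mm for a shift and 5 degrees for a turn. A row lasts 1/12 s, in which the tool goes at most 41.7 mm and 7.16 degrees, less where a joint would pass 70% of its speed; a pose out of reach is approached as far as the arm can. A call with a number of a shift or a turn outside -1 to 1 is refused whole. A call with a gripper value outside its range is refused whole. The fingers move at their own pace and stop on an object; the grip force is fixed at half the most. Time passes only in rows, so rows that do not move let the fingers close. It gives the time, the measured TCP pose, the force and the opening at its end, in the units of the state.
- state(): the state, without advancing time (a new reading comes with each control period).
- camera(name): name is "side" or "top" or "wrist"; returns a dict with "frame" (384x512x3 uint8, blue, green, red), "fovy" (degrees; the focal length in pixels is half the picture's height over the tangent of half this angle, whatever the lens; pixels are square), "cx", "cy" (the principal point, pixels), "pose" (4x4, takes a point from camera to world coordinates). Camera axes: x right, y down, z forward; pixel columns grow to the right and rows downward; lengths in mm; the calibration is good to about 2 mm. A picture is of the moment at which its call begins. There is no depth.
- hand_in(): hands the job in, once; it reports no verdict.
The state is a dict: "time_s": time; "qpos": joint angles; "qd": joint speeds; "effort": joint torques, N m; "tool_pos": TCP position; "tcp_rot": TCP orientation; "contact_force": force on the tool from outside, world axes, zero at the start; "wrist_torque": the same for the moment, N m; "grip_width": opening from 0.0 (shut) to 1.0 (fully open).
Only numpy, scipy, OpenCV 4.12 (cv2) and the standard library are available. Lean on these libraries where they do the work, as an engineer would, in place of code of your own. Each camera call takes 0.05 s, during which the arm holds its last target. There are 200 camera calls.

### The job

Take the long red-headed locking rod out of the wooden stand and thread it straight down through the holes of the three coloured card ears on the card cage, top, middle and bottom, until its head sits flush on the top ear, then let go. The cards are loose and their holes are not lined up, so feel for each hole gently and draw each card into line with the rod; never force it (25 N is too much). Leave the short blue-headed rod and everything else on the bench where it is.

Things in the scene. Friction and masses are not known exactly. Their poses are not given: they have to be found in the camera images.
- long_rod: The locking rod to use: straight steel rod, 8 mm in diameter, 100 mm long below a red grip head; 50 to 100 g. Origin at the centre of its tip, z up along the rod to the head. The tip tapers from 8 to 6 mm diameter over its last 3 mm. It starts upright in one hole of the stand, tip 5 mm above the bench, and must be lifted 45 mm to come free.
- rod_head (a point): Centre of the flat underside of the red head, 100 mm above the rod's tip, axes as the rod's. The head is a box 24 mm (x) by 14 mm (y) by 40 mm tall (z) above this point.
- cage: Aluminium card cage with a blue rear wall, fixed to the bench, 118 mm tall, 126 mm wide (y), from x = -215 to -45 mm; x points out of its open front, z up. Origin on the bench, below the middle of the ears' holes. Three green circuit cards lie in it one above the other, each with a front panel (at x = -26 mm, same height as its ear) and one ear ahead of it.
- top_ear (a point): Fixed point of the cage at the top face (124 mm above the bench) of the top, yellow ear, in the middle of its hole's travel; axes as the cage's. The ear is a plate 30 mm wide (y), 8 mm thick, with a through hole 11 mm in diameter at y = 0. At the start the hole itself is somewhere between x = -10 and +10 mm of this point, not measured.
- middle_ear (a point): The same for the middle, orange ear: 35 mm lower (top face 89 mm above the bench), its hole off by an amount of its own. Every ear is solid 26 mm behind and 28 mm ahead of its hole. Each card slides along cage x only, stops at -14 and +14 mm, is held by about 1.5 N of friction, stays where it is left, and follows a rod that is in its hole.
- bottom_ear (a point): The same for the bottom, yellow ear: another 35 mm lower (top face 54 mm above the bench). The ears are springy: pressed down, an ear gives 0.25 mm per newton for 4 mm, then stops dead. Below the bottom ear is free air down to the bench. With the head on the top ear the rod's tip is 24 mm above the bench.
- stand: Wooden stand block fixed to the bench, 60 (x) x 140 (y) x 50 mm tall, origin at the centre of its underside, with two upright holes of 9.5 mm diameter and 45 mm depth at y = -40 and y = +40 mm. The long and the short rod stand in them, either way round.
- short_rod: Bystander: the same kind of rod with a blue head but only 70 mm long below the head (too short); origin at its tip. Stays in the stand.
- multimeter: Bystander: yellow multimeter lying flat, 155 x 82 x 34 mm, origin at the centre of its underside.
- spool: Bystander: upright solder spool, 60 mm in diameter, 44 mm tall, origin at the centre of its underside.
- screwdriver: Bystander: screwdriver with an orange handle, lying along its x axis.
- bottle: Bystander: amber glass bottle, 64 mm in diameter, 170 mm tall, origin at the centre of its underside.
- parts_tray: Bystander: grey divided parts tray 130 x 190 x 35 mm, origin at the centre of its underside.
- mug: Bystander: red mug, 80 mm in diameter, 90 mm tall, origin at the centre of its underside.
- helping_hand: Bystander: soldering stand with a steel foot 100 x 65 mm and a 162 mm post with a crossbar, origin at the centre of its underside.

How it is judged:
By the outcome, as a careful person would: the job done as asked, in the order asked, and still so for the second after the job is handed in, with the robot touching nothing.
It also fails if it takes over 64 s, if anything falls off the work surface, if the arm or the gripper's body presses on something with over 40 N, if the wrist force passes 120 N, or if a joint passes its speed limit or range.

## Working session

There is one attempt and no reset: what is moved stays moved. The work goes in short steps, Python scripts to look and compute and a tool call to move; the robot and the scene stay as the last step left them, time stands still between calls to the robot, and variables do not carry over. Pictures are saved under pics/ and viewed, about 8 in all and at most 12, crops included, and the job is handed in when it is done.

Besides the shell and the picture viewer there is one more tool, called after "Emit:" in YAML: its name, and indented under it one key for each argument. move_arm: Moves the arm, as the interface text tells. Its arguments: {"type":"object","properties":{"deltas":{"type":"string"}},"required":["deltas"]}

```bash
mkdir -p pics; cat > h.py <<'E'
from plant import *
import numpy as np, cv2, pickle
def snap(name,fn):
    c=camera(name); cv2.imwrite('pics/'+fn+'.png',c['frame']); pickle.dump(c,open('pics/'+fn+'.pkl','wb')); return c
def ray(c,u,v):
    f=c['frame'].shape[0]/2/np.tan(np.radians(c['fovy'])/2)
    P=np.array(c['pose']); d=P[:3,:3]@np.array([(u-c['cx'])/f,(v-c['cy'])/f,1.]); return P[:3,3],d/np.linalg.norm(d)
def onz(c,u,v,z):
    o,d=ray(c,u,v); return o+d*(z-o[2])/d[2]
def proj(c,p):
    f=c['frame'].shape[0]/2/np.tan(np.radians(c['fovy'])/2)
    P=np.array(c['pose']); q=P[:3,:3].T@(np.array(p)-P[:3,3]); return [c['cx']+f*q[0]/q[2],c['cy']+f*q[1]/q[2]]
def tri(c1,p1,c2,p2):
    o,d=ray(c1,*p1);O,D=ray(c2,*p2)
    s=np.linalg.lstsq(np.c_[d,-D],O-o,rcond=None)[0]; a=o+d*s[0];b=O+D*s[1]; return (a+b)/2,np.linalg.norm(a-b)
def L(fn): return pickle.load(open('pics/'+fn+'.pkl','rb'))
E
python3 - <<'E'
from h import *
np.set_printoptions(precision=3,suppress=True)
ims=[]
for n in ['side','top','wrist']:
    c=snap(n,n+'0'); print(n,c['fovy'],c['cx'],c['cy'],np.array(c['pose']))
s=state();print(s)
E
```

```text
side 57.74306797018543 260.6866700624773 192.05753663588382 [[ -0.998  -0.009   0.058 526.792]
 [ -0.054   0.52   -0.852 937.052]
 [ -0.022  -0.854  -0.52  694.674]
 [  0.      0.      0.      1.   ]]
top 57.77609942621471 253.10437999197686 196.55402783278032 [[   0.014   -0.995    0.099  511.26 ]
 [  -1.      -0.014    0.005   -1.523]
 [  -0.004   -0.099   -0.995 1089.82 ]
 [   0.       0.       0.       1.   ]]
wrist 66.25995329150919 256.5352623241308 191.09073423709788 [[  0.401   0.876   0.269 222.036]
 [  0.916  -0.383  -0.12  693.331]
 [ -0.002   0.294  -0.956 372.443]
 [  0.      0.      0.      1.   ]]
{'time_s': 0.15, 'qpos': array([-1.251,  0.592,  0.048,  1.61 , -0.033,  0.943, -0.034]), 'qd': array([-0.   , -0.004, -0.   , -0.004, -0.001, -0.002,  0.   ]), 'effort': array([  0.003, -54.925,   1.549, -19.845,   0.009,   0.006,   0.   ]), 'tool_pos': array([290.623, 663.556, 255.379]), 'tcp_rot': array([[-0.916,  0.401, -0.001],
       [ 0.401,  0.916, -0.002],
       [-0.   , -0.002, -1.   ]]), 'contact_force': array([ 0.313,  0.028, -0.386]), 'wrist_torque': array([-0.019,  0.035, -0.038]), 'grip_width': 1.0045913897024283}
```

View pics/top0.png

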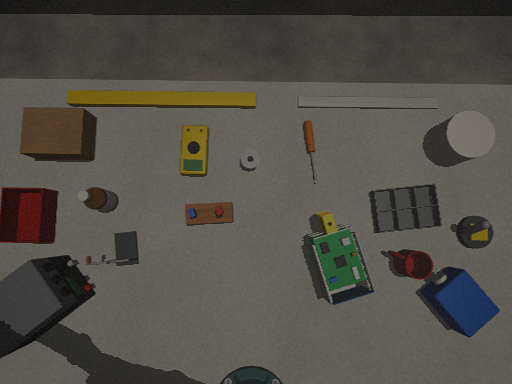

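View pics/side0.png

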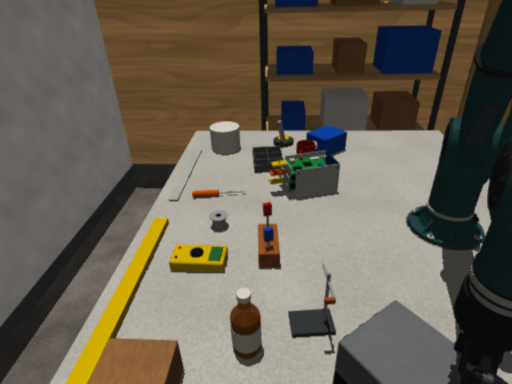

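The top view shows the stand at about (209,213), with the red head at (219,211) and the blue head at (193,213). The cage is at about (340,262), and the yellow ear with its hole is near (328,222). In the side view the red head is at (267,209), the blue head at (268,234) and the ears at about (280,172).

```bash
python3 - <<'E'
from h import *
np.set_printoptions(precision=1,suppress=True)
t=L('top0');s=L('side0')
def blob(c,lo,hi,roi):
    x0,y0,x1,y1=roi; h=cv2.cvtColor(c['frame'],cv2.COLOR_BGR2HSV)[y0:y1,x0:x1]
    m=cv2.inRange(h,lo,hi); cs=cv2.findContours(m,cv2.RETR_EXTERNAL,cv2.CHAIN_APPROX_NONE)[0]
    k=max(cs,key=cv2.contourArea); r=cv2.minAreaRect(k); return (r[0][0]+x0,r[0][1]+y0),r, cv2.boxPoints(r)+[x0,y0], cv2.contourArea(k)
for nm,c,lo,hi,roi in [('red',t,(0,180,60),(4,255,255),(210,200,232,225)),('blue',t,(105,150,40),(130,255,255),(183,200,205,225)),
  ('wood',t,(3,80,40),(18,255,255),(180,195,240,230)),('yel',t,(20,150,80),(32,255,255),(310,200,350,240)),('green',t,(40,80,40),(85,255,255),(300,215,375,300)),
  ('redS',s,(0,180,60),(4,255,255),(255,195,280,222)),('blueS',s,(105,150,40),(130,255,255),(255,220,282,246))]:
    try: b=blob(c,lo,hi,roi); print(nm,np.array(b[0]),b[1][1:],b[3],b[2].ravel())
    except Exception as e: print(nm,e)
a=cv2.resize(t['frame'][195:310,180:240],None,fx=6,fy=6,interpolation=cv2.INTER_CUBIC)[:240]
b=cv2.resize(t['frame'][205:305,300:380],None,fx=6,fy=6,interpolation=cv2.INTER_CUBIC)
d=cv2.resize(s['frame'][145:245,255:345],None,fx=4,fy=4,interpolation=cv2.INTER_CUBIC)
W=np.zeros((600,800,3),np.uint8); W[:600,:480]=b; W[:240,480:800]=a[:,:320]; W[240:600,480:800]=d[:360,:320]
cv2.imwrite('pics/crop1.png',np.clip(W*1.5,0,255).astype(np.uint8))
E
```

```text
red [218.5 213.5] ((1.4142135381698608, 0.0), -135.0) 0.0 [219. 214. 219. 214. 218. 213. 218. 213.]
blue [191.  212.5] ((7.0, 4.0), 90.0) 13.0 [189. 209. 193. 209. 193. 216. 189. 216.]
wood [208.7 212.8] ((20.787595748901367, 46.97761917114258), 86.633544921875) 900.5 [184.6 203.8 231.5 201.  232.8 221.8 185.9 224.5]
yel [328.9 222.7] ((18.973663330078125, 10.751744270324707), 71.56504821777344) 172.5 [320.8 215.4 331.  212.  337.  230.  326.8 233.4]
green [337.9 259.1] ((55.656089782714844, 40.79338073730469), 71.56504821777344) 1963.5 [309.7 239.1 348.4 226.2 366.  279.  327.3 291.9]
redS [267. 209.] ((12.0, 6.0), 90.0) 67.5 [264. 203. 270. 203. 270. 215. 264. 215.]
blueS [268.  233.5] ((13.0, 8.0), 90.0) 80.0 [264. 227. 272. 227. 272. 240. 264. 240.]
```

View pics/crop1.png

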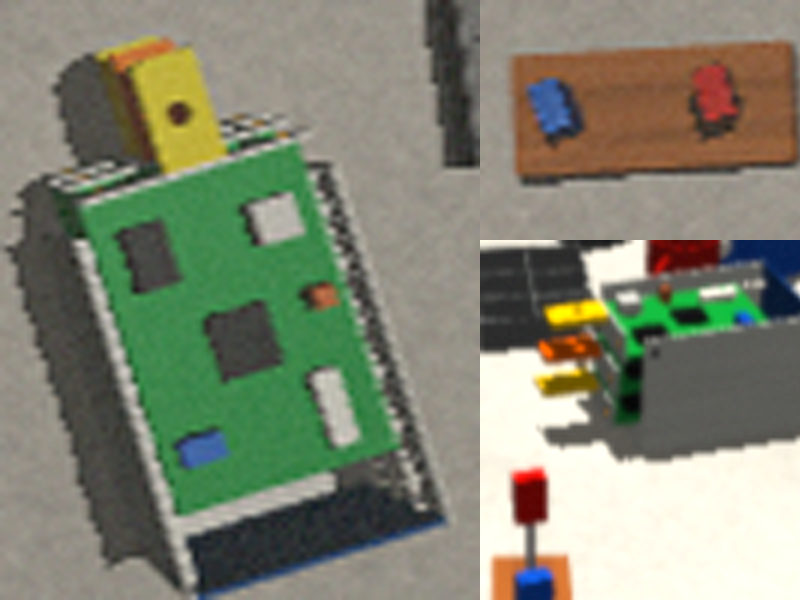

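The crops show the heads turned slightly from the image vertical. The ear hole is at top pixel (329.7,223.8), and the ears step outward as they go down. I'll compute rough positions, then get a wrist view from above the stand.

```bash
python3 - <<'E'
from h import *
np.set_printoptions(precision=1,suppress=True)
t=L('top0');s=L('side0')
print('red',onz(t,219.2,210.5,145),'tri',tri(t,(219.2,210.5),s,(267,203.5)))
print('blue',onz(t,191.5,212.5,115))
print('hole',onz(t,329.7,223.8,124))
w=np.array([onz(t,u,v,50)[:2] for u,v in [(184.6,203.8),(231.5,201),(232.8,221.8),(185.9,224.5)]]);print(w.mean(0),w)
y=state(); R=y['tcp_rot']; print(R.T@(onz(t,219.2,210.5,280)*0+np.r_[onz(t,219.2,210.5,145)[:2],250]-y['tool_pos'])/25)
E
```

```text
red [565.7  95.2 145. ] tri (array([566.1,  95.5, 143. ]), np.float64(0.7018233931354253))
blue [560.7 175.9 115. ]
hole [ 534.4 -209.1  124. ]
[564.  136.2] [[589.8 209.3]
 [600.2  68.8]
 [538.   63.6]
 [528.  203.3]]
[-19.2 -16.4   0.2]
```

Emit:
move_arm:
  deltas: "-0.5 -0.4 0 0 -1;-0.96 -0.82 0 0 -1;-0.96 -0.82 0 0 -1;-0.96 -0.82 0 0 -1;-0.96 -0.82 0 0 -1;-0.96 -0.82 0 0 -1;-0.96 -0.82 0 0 -1;-0.96 -0.82 0 0 -1;-0.96 -0.82 0 0 -1;-0.96 -0.82 0 0 -1;-0.96 -0.82 0 0 -1;-0.96 -0.82 0 0 -1;-0.96 -0.82 0 0 -1;-0.96 -0.82 0 0 -1;-0.96 -0.82 0 0 -1;-0.96 -0.82 0 0 -1;-0.96 -0.82 0 0 -1;-0.96 -0.82 0 0 -1;-0.96 -0.82 0 0 -1;-0.96 -0.82 0 0 -1"

```text
time_s: 1.82
tool_pos: [559.4, 107.3, 256.4]
tcp_rot: [[-0.916, 0.402, -0.0], [0.402, 0.916, -0.001], [0.0, -0.001, -1.0]]
contact_force: [0.8, 0.3, 0.4]
grip_width: 1.0
```

Emit:
move_arm:
  deltas: "0 0 0 -1 -0.2;0 0 0 -1 -0.2;0 0 0 -1 -0.2;0 0 0 -1 -0.2;0 0 0 -1 -0.2;0 0 0 -1 -0.2;0 0 0 -1 -0.2;0 0 0 -0.8 -0.2;0 0 0 0 -0.2;0 0 0 0 -0.2"

```text
time_s: 2.65
tool_pos: [559.2, 109.0, 256.3]
tcp_rot: [[-0.965, -0.262, -0.001], [-0.262, 0.965, -0.0], [0.001, -0.0, -1.0]]
contact_force: [-0.5, 0.0, 0.4]
grip_width: 0.601
```

```bash
python3 - <<'E'
from h import *
c=snap('wrist','w1');s=state();print(s['time_s'],s['tool_pos'],s['tcp_rot'],s['grip_width'],s['contact_force'])
cv2.imwrite('pics/w1b.png',np.clip(c['frame']*1.5,0,255).astype(np.uint8))
E
```

```text
2.7 [559.32209303 109.27296848 256.28748617] [[-9.65004189e-01 -2.62234291e-01 -3.02724401e-04]
 [-2.62234159e-01  9.65004183e-01 -4.16304213e-04]
 [ 4.01299554e-04 -3.22350631e-04 -9.99999868e-01]] 0.6024925742226249 [ 0.62160949 -0.37183856  0.87378901]
```

View pics/w1b.png

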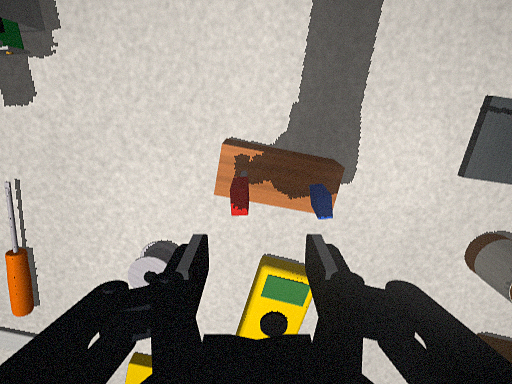

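The wrist view shows the red head at about (240,197), nearly aligned with the jaws, and the blue head at (321,201). I'll zoom in on the red head for its outline.

```bash
python3 - <<'E'
from h import *
np.set_printoptions(precision=1,suppress=True)
c=L('w1');f=c['frame'][130:230,205:345]
cv2.imwrite('pics/crop2.png',np.clip(cv2.resize(f,None,fx=5.7,fy=5.7,interpolation=cv2.INTER_CUBIC)*2.,0,255).astype(np.uint8))
h=cv2.cvtColor(c['frame'],cv2.COLOR_BGR2HSV);m=((h[...,0]<4)|(h[...,0]>174))&(h[...,1]>170)
for v in range(150,220):
    u=np.where(m[v,225:260])[0]
    if len(u)>3: print(v,u.min()+225,u.max()+225,c['frame'][v,240],end=' | ')
print()
a=np.radians(15.2)
for yaw in (8,15,22):
  a=np.radians(yaw);X=np.array([np.cos(a),np.sin(a)]);Y=np.array([-X[1],X[0]])
  for z in (145,105): print(yaw,z,np.array([proj(c,np.r_[np.array([566.3,95.8])+sx*12*X+sy*7*Y,z]) for sx,sy in [(-1,-1),(-1,1),(1,1),(1,-1)]]).ravel())
E
```

```text
177 239 245 [17 25 55] | 178 233 246 [18 16 50] | 184 232 247 [16 27 57] | 187 241 247 [17 25 59] | 189 233 248 [33 28 69] | 191 231 246 [29 35 68] | 193 230 248 [21 21 63] | 194 230 245 [16 24 66] | 195 230 248 [23 22 62] | 197 231 243 [23 22 66] | 198 231 243 [25 29 68] | 199 231 247 [26 30 66] | 200 231 248 [13 26 63] | 201 231 248 [19 25 65] | 202 232 247 [19 24 61] | 203 231 248 [24 18 61] | 204 231 244 [25 30 67] | 205 231 246 [16 17 63] | 206 231 247 [18 16 62] | 207 231 247 [16 23 57] | 208 231 247 [22 22 54] | 209 231 247 [ 23  28 112] | 210 231 247 [ 39  43 163] | 211 231 247 [ 25  32 150] | 212 232 247 [ 20  22 145] | 213 232 247 [ 27  30 147] | 214 232 247 [ 12  11 146] | 
8 145 [232.5 185.7 249.7 187.7 246.3 215.1 229.6 213.2]
8 105 [235.8 173.9 250.7 175.7 247.7 199.7 233.2 198. ]
15 145 [230.6 186.6 248.  186.6 248.1 214.3 231.3 214.2]
15 105 [234.2 174.7 249.2 174.7 249.3 199.  234.7 198.9]
22 145 [228.9 187.7 246.1 185.7 249.8 213.2 233.1 215.1]
22 105 [232.8 175.7 247.5 173.9 250.7 198.  236.3 199.7]
```

View pics/crop2.png

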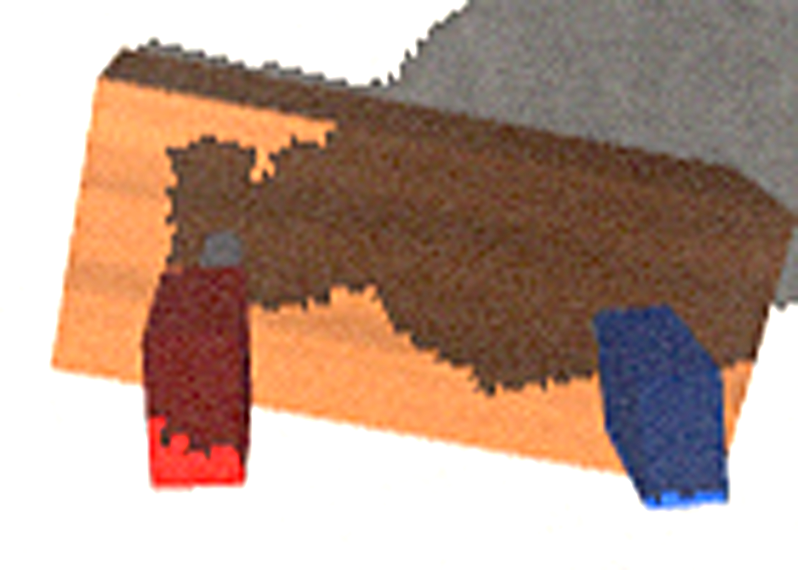

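Emit:
move_arm:
  deltas: "-0.125 -0.6 0 0 -0.2;0 0 0 0 -0.2;0 0 0.9 0 -0.2;0 0 0.9 0 -0.2;0 0 0.9 0 -0.2;0 0 0.9 0 -0.2;0 0 0.7 0 -0.2;0 0 0.5 0 -0.2;0 0 0.1 0 -0.2;0 0 0 0 -0.2;0 0 0 0 -0.2"

```text
time_s: 3.62
tool_pos: [567.0, 96.8, 134.3]
tcp_rot: [[-0.964, -0.264, 0.001], [-0.264, 0.964, 0.0], [-0.001, -0.0, -1.0]]
contact_force: [-1.0, 0.0, 0.1]
grip_width: 0.602
```

```bash
python3 - <<'E'
from h import *
c=snap('wrist','w2');s=state();print(s['time_s'],s['tool_pos'],s['grip_width'],s['contact_force'])
cv2.imwrite('pics/w2b.png',np.clip(cv2.resize(c['frame'][150:384,130:390],None,fx=2.4,fy=2.4)*2.,0,255).astype(np.uint8))
E
```

```text
3.6667 [567.37638436  96.82621057 134.71395748] 0.5969191688668415 [0.69622434 0.71787251 0.04471729]
```

View pics/w2b.png

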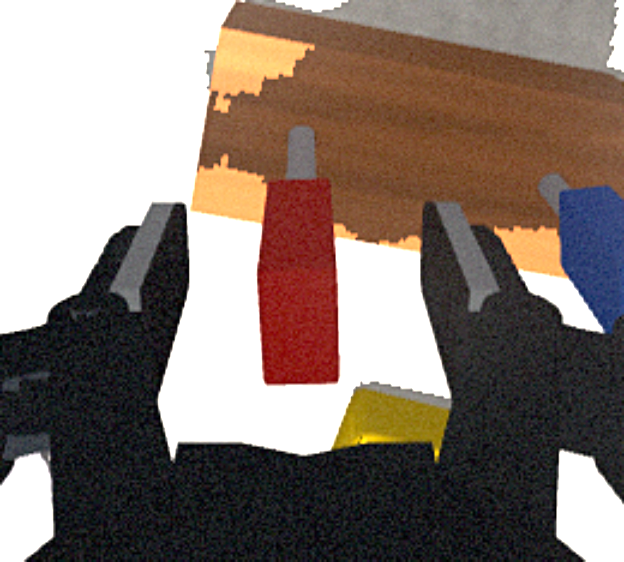

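The jaws straddle the red head. It sits about 1.3 mm toward tool −y, so I'll correct that, close and lift.

Emit:
move_arm:
  deltas: "0 -0.05 0 0 -0.2;0 0 0 0 0.3;0 0 0 0 1;0 0 0 0 1;0 0 0 0 1;0 0 0 0 1;0 0 0 0 1;0 0 0 0 1;0 0 0 0 1"

```text
time_s: 4.42
tool_pos: [567.4, 95.5, 134.3]
tcp_rot: [[-0.964, -0.265, 0.001], [-0.265, 0.964, 0.0], [-0.001, -0.0, -1.0]]
contact_force: [-0.5, -0.2, 5.8]
grip_width: 0.157
```

Emit:
move_arm:
  deltas: "0 0 -0.1 0 1;0 0 -0.2 0 1;0 0 -0.3 0 1;0 0 -0.4 0 1;0 0 -0.5 0 1"

```text
time_s: 4.83
tool_pos: [566.6, 95.3, 171.7]
tcp_rot: [[-0.964, -0.265, -0.001], [-0.265, 0.964, -0.0], [0.001, 0.0, -1.0]]
contact_force: [-0.3, 0.1, -1.5]
grip_width: 0.154
```

Gripped and lifted. I'll go up, then to a viewing spot ahead of the ears.

Emit:
move_arm:
  deltas: "0 0 -0.9 0 1;0 0 -1 0 1;0 0 -1 0 1;0 0 -1 0 1;0 -0.4 0 0 1;-0.1 -0.9 0 0 1;-0.1 -1 0 0 1;-0.1 -1 0 0 1;-0.1 -1 0 0 1;-0.1 -1 0 0 1;-0.1 -1 0 0 1;-0.1 -1 0 0 1;-0.1 -1 0 0 1;-0.1 -1 0 0 1;-0.1 -1 0 0 1;0 -0.6 0 0 1;0 -0.3 0 0 1;0 0 0 0 1;0 0 0 0 1"

```text
time_s: 6.42
tool_pos: [664.7, -166.9, 268.5]
tcp_rot: [[-0.964, -0.265, -0.001], [-0.265, 0.964, 0.001], [0.001, 0.002, -1.0]]
contact_force: [0.2, 0.7, -0.9]
grip_width: 0.156
```

```bash
python3 - <<'E'
from h import *
c=snap('wrist','w3');snap('side','s3');s=state();print(s['time_s'],s['tool_pos'],s['grip_width'],s['contact_force'])
cv2.imwrite('pics/w3b.png',np.clip(cv2.resize(c['frame'],None,fx=1.5,fy=1.5)*1.7,0,255).astype(np.uint8))
E
```

```text
6.5167 [ 664.9404117  -165.44497187  268.67794379] 0.15624328451970326 [ 0.08123272 -0.41294003 -0.85946197]
```

View pics/w3b.png

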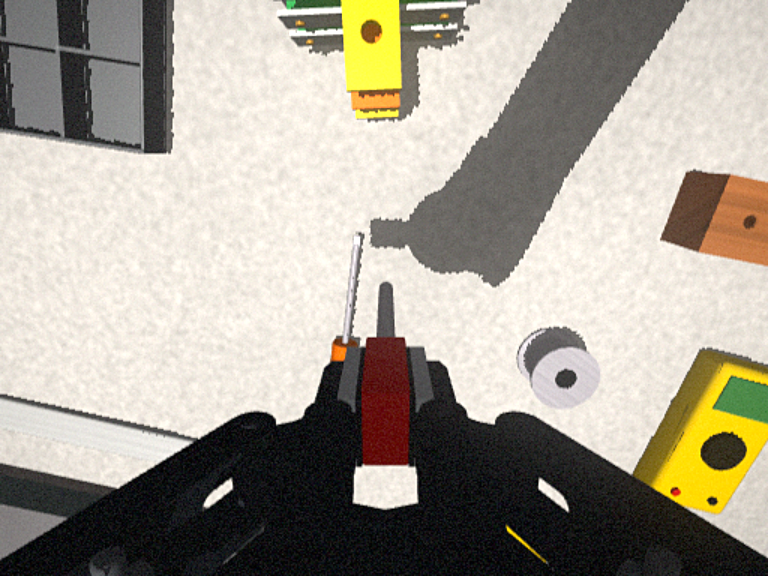

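The view shows the top hole at (247.3,20.7). The ear front edges stack at v≈60–80, and the rod tip is at (257,190). I'll take exact profiles now.

```bash
python3 - <<'E'
from h import *
np.set_printoptions(precision=1,suppress=True)
c=L('w3');f=c['frame'].astype(float)
p=f[:,243:257].mean(1)
for v in range(56,84): print(v,p[v],end=' ')
print()
h=f[8:34,236:260].sum(2); yel=np.median(f[40:55,240:258].sum(2)); m=(h<yel*.65).astype(np.uint8)
print(yel); print(m)
M=cv2.moments(m,True);u,v=M['m10']/M['m00']+236,M['m01']/M['m00']+8; print('hole',u,v,onz(c,u,v,124))
# side edges of top ear
for r in (35,45,55):
  row=f[r,215:285]; y=(row[:,2]>90)&(row[:,0]<50); k=np.where(y)[0]+215; print(r,k.min(),k.max(),onz(c,k.min(),r,124),onz(c,k.max()+1,r,124))
s=state()
t=onz(c,257.3,189,140);print('tip',t,'tool frame',s['tcp_rot'].T@(t-s['tool_pos']))
E
```

```text
56 [ 45.9 167.6 187.6] 57 [ 45.4 169.3 189.3] 58 [ 46.1 169.7 189.1] 59 [ 37.1 132.5 146.2] 60 [25.1 45.7 60.8] 61 [26.2 46.8 76. ] 62 [27.6 46.4 72.4] 63 [ 30.4  62.9 108.5] 64 [ 37.9  95.1 173.4] 65 [ 42.1 106.9 194.6] 66 [ 42.3 105.1 189.1] 67 [ 42.1 104.4 187.9] 68 [ 41.3 103.7 187.5] 69 [ 41.3 104.6 188.6] 70 [ 43.8 108.1 195.1] 71 [ 39.   90.7 167.6] 72 [27.5 56.  83.1] 73 [30.3 64.9 73.1] 74 [ 37.4 105.5 119.1] 75 [ 46.5 159.9 176.4] 76 [ 50.  179.3 197.8] 77 [ 45.9 161.4 179. ] 78 [ 46.9 101.  112.5] 79 [65.  62.9 65.3] 80 [ 97.9 100.6 104.6] 81 [134.9 141.6 146.5] 82 [143.  150.6 154.7] 83 [140.9 147.5 152.5] 
392.0
[[0 0 0 0 0 0 0 0 0 0 0 0 0 0 0 0 0 0 0 0 0 0 0 0]
 [0 0 0 0 0 0 0 0 0 0 0 0 0 0 0 0 0 0 0 0 0 0 0 0]
 [0 0 0 0 0 0 0 0 0 0 0 0 0 0 0 0 0 0 0 0 0 0 0 0]
 [0 0 0 0 0 0 0 0 0 0 0 0 0 0 0 0 0 0 0 0 0 0 0 0]
 [0 0 0 0 0 0 0 0 0 0 0 0 0 0 0 0 0 0 0 0 0 0 0 0]
 [0 0 0 0 0 0 0 0 1 1 1 1 1 1 0 0 0 0 0 0 0 0 0 0]
 [0 0 0 0 0 0 0 1 1 1 1 1 1 1 1 1 0 0 0 0 0 0 0 0]
 [0 0 0 0 0 0 1 1 1 1 1 1 1 1 1 1 1 0 0 0 0 0 0 0]
 [0 0 0 0 0 1 1 1 1 1 1 1 1 1 1 1 1 0 0 0 0 0 0 0]
 [0 0 0 
[... 454 characters left out ...]
 0 0 0 0 0 1 1 1 1 1 1 1 1 0 0 0 0 0 0 0 0 0 0]
 [0 0 0 0 0 0 0 1 1 1 1 1 1 1 0 0 0 0 0 0 0 0 0 0]
 [0 0 0 0 0 0 0 0 0 1 1 1 1 1 0 0 0 0 0 0 0 0 0 0]
 [0 0 0 0 0 0 0 0 0 0 0 0 0 0 0 0 0 0 0 0 0 0 0 0]
 [0 0 0 0 0 0 0 0 0 0 0 0 0 0 0 0 0 0 0 0 0 0 0 0]
 [0 0 0 0 0 0 0 0 0 0 0 0 0 0 0 0 0 0 0 0 0 0 0 0]
 [0 0 0 0 0 0 0 0 0 0 0 0 0 0 0 0 0 0 0 0 0 0 0 0]
 [0 0 0 0 0 0 0 0 0 0 0 0 0 0 0 0 0 0 0 0 0 0 0 0]]
hole 246.71022727272728 20.170454545454547 [ 535.9 -210.8  124. ]
35 230 266 [ 549.6 -221.   124. ] [ 541.7 -192.4  124. ]
45 231 266 [ 556.4 -218.5  124. ] [ 548.7 -190.4  124. ]
55 231 266 [ 563.6 -216.7  124. ] [ 555.8 -188.4  124. ]
tip [ 663.3 -167.1  140. ] tool frame [  2.   -1.4 128.7]
```

Emit:
move_arm:
  deltas: "0.5 0 0 0 1;0.9 -0.05 0 0 1;0.9 -0.05 0 0 1;0.9 -0.05 0 0 1;0.9 -0.05 0 0 1;0.7 -0.05 0 0 1;0.4 -0.035 0 0 1;0.24 0 0 0 1;0 0 0 0 1;0 0 0 0 1;0 0 0.2 0 1;0 0 0 0 1;0 0 0 0 1"

```text
time_s: 7.6
tool_pos: [536.6, -210.2, 263.2]
tcp_rot: [[-0.964, -0.266, -0.001], [-0.266, 0.964, 0.001], [0.0, 0.001, -1.0]]
contact_force: [0.7, 0.4, -0.7]
grip_width: 0.158
```

```bash
python3 - <<'E'
from h import *
np.set_printoptions(precision=1,suppress=True)
c=L('w3');X=np.array([np.cos(.29),np.sin(.29)]);Y=np.array([-X[1],X[0]])
o=np.array([535.9,-210.3])
for u,v,z in [(247.3,20.3,124),(249,59.3,124),(249.5,71.3,89),(249.5,72.5,89),(250,78,54),(250,79,54)]:
    q=onz(c,u-.0,v,z)[:2]-o; print(z,v,q@X,q@Y)
t=L('top0')
for n,u,v,z in [('top',(158)/6+300,53/6+205,124),('mid',(140)/6+300,47/6+205,89),('bot',(125)/6+300,46/6+205,54)]:
    q=onz(t,u,v,z)[:2]-o; print(n,q@X,q@Y)
c=snap('wrist','w4');s=state();print(s['time_s'],s['tool_pos'],s['contact_force'])
cv2.imwrite('pics/w4b.png',np.clip(cv2.resize(c['frame'][130:270,180:340],None,fx=4.5,fy=4.2,interpolation=cv2.INTER_CUBIC)*1.7,0,255).astype(np.uint8))
E
```

```text
124 20.3 -0.07341034025790048 0.021209296757056982
124 59.3 28.27871800516715 0.5237258824676623
89 71.3 34.28142487785638 0.010970845077065859
89 72.5 35.32883323656858 -0.019577468971592703
54 78 37.73093847722058 -0.30882200628953577
54 79 38.718785422783874 -0.3371401422163797
top 27.82681831750465 2.4306997122910015
mid 32.62320895989755 2.4650307471239774
bot 35.00026480190761 2.3156154230493864
7.65 [ 536.6 -210.4  263.4] [-0.9 -0.1 -0.2]
```

View pics/w4b.png

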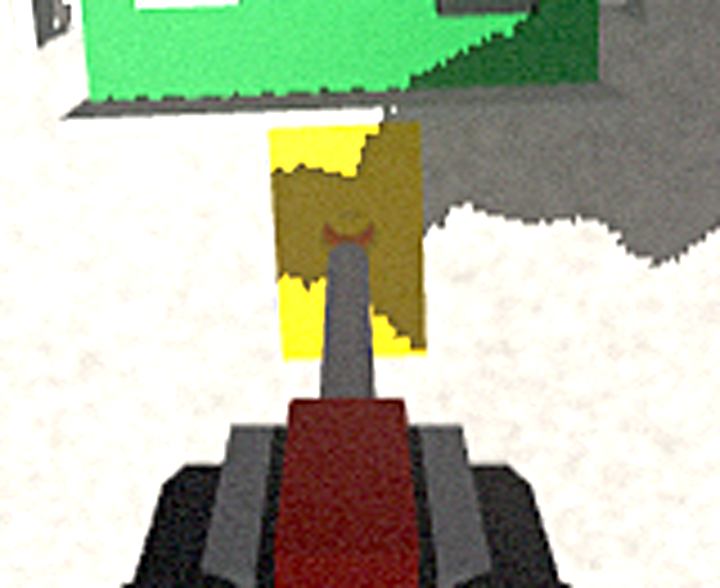

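The tip is centred on the hole sideways (both at column ≈349 in the crop). The hole's rear rim is at row ≈211 and the tip apex at row ≈243. I'll compute the fore-aft error.

```bash
python3 - <<'E'
from h import *
np.set_printoptions(precision=1,suppress=True)
c=L('w4');s=state();R=s['tcp_rot']
f=lambda x,y,z:(R.T@(onz(c,180+x/4.5-.5,130+y/4.2-.5,z)-s['tool_pos']))
print('hole ctr',f(349,211,124)-[5.5,0,0],'hole L/R',f(322,232,124),f(376,232,124),'tip',f(348,242,134)-[3,0,0])
print('ear sides',f(274,200,124),f(423,200,124),'front',f(355,357,124)+[28,0,0],'panel',f(345,126,124))
E
```

```text
hole ctr [  1.3   0.  139.4] hole L/R [  2.1  -5.4 139.4] [  2.1   5.5 139.4] tip [ -0.2  -0.2 129.4]
ear sides [  9.2 -14.9 139.4] [  9.2  14.8 139.4] front [  1.2   1.3 139.4] panel [ 25.3  -0.7 139.4]
```

Emit:
move_arm:
  deltas: "0.055 0 0 0 1;0 0 0.2 0 1;0 0 0.16 0 1;0 0 0.08 0 1;0 0 0.08 0 1;0 0 0 0 1;0 0 0 0 1"

```text
time_s: 8.23
tool_pos: [534.6, -211.2, 250.6]
tcp_rot: [[-0.964, -0.265, -0.0], [-0.265, 0.964, 0.0], [0.0, 0.0, -1.0]]
contact_force: [0.1, 1.0, -0.5]
grip_width: 0.153
```

In the top hole with no force. Next I'll go down to just above the middle ear.

Emit:
move_arm:
  deltas: "0 0 0.08 0 1;0 0 0.12 0 1;0 0 0.16 0 1;0 0 0.16 0 1;0 0 0.16 0 1;0 0 0.12 0 1;0 0 0 0 1;0 0 0 0 1"

```text
time_s: 8.9
tool_pos: [534.6, -211.2, 230.5]
tcp_rot: [[-0.964, -0.265, -0.001], [-0.265, 0.964, 0.0], [0.0, 0.0, -1.0]]
contact_force: [0.7, -0.6, -1.2]
grip_width: 0.153
```

Emit:
move_arm:
  deltas: "-0.06 0 0 0 1;-0.06 0 0 0 1;-0.06 0 0 0 1;-0.05 0 0 0 1;0 0 0 0 1;0 0 0.12 0 1;0 0 0.16 0 1;0 0 0.12 0 1;0 0 0.08 0 1;0 0 0.04 0 1;0 0 0.04 0 1;0 0 0 0 1;0 0 0 0 1"

```text
time_s: 9.98
tool_pos: [540.2, -209.6, 216.7]
tcp_rot: [[-0.964, -0.265, -0.0], [-0.265, 0.964, 0.0], [0.0, 0.0, -1.0]]
contact_force: [-1.0, 0.3, -2.5]
grip_width: 0.152
```

Emit:
move_arm:
  deltas: "0 0 0.04 0 1;0 0 0.04 0 1;0 0 0.04 0 1;0 0 0.04 0 1;0 0 0 0 1;0 0 0 0 1"

```text
time_s: 10.48
tool_pos: [540.2, -209.7, 212.7]
tcp_rot: [[-0.964, -0.265, -0.0], [-0.265, 0.964, 0.0], [0.0, 0.0, -1.0]]
contact_force: [-1.3, 0.1, -0.2]
grip_width: 0.158
```

Now in the middle hole too. I'll go on down to above the bottom ear, shift forward 3.3 mm, then feel downward.

Emit:
move_arm:
  deltas: "0 0 0.08 0 1;0 0 0.14 0 1;0 0 0.14 0 1;0 0 0.14 0 1;0 0 0.12 0 1;0 0 0.08 0 1;0 0 0 0 1;0 0 0 0 1"

```text
time_s: 11.15
tool_pos: [540.3, -209.7, 195.0]
tcp_rot: [[-0.964, -0.265, -0.0], [-0.265, 0.964, 0.0], [0.0, 0.0, -1.0]]
contact_force: [0.1, -0.6, -1.6]
grip_width: 0.158
```

Emit:
move_arm:
  deltas: "-0.05 0 0 0 1;-0.05 0 0 0 1;-0.03 0 0 0 1;0 0 0 0 1;0 0 0 0 1;0 0 0.12 0 1;0 0 0.12 0 1;0 0 0.08 0 1;0 0 0.06 0 1;0 0 0.04 0 1;0 0 0.04 0 1;0 0 0 0 1;0 0 0 0 1"

```text
time_s: 12.23
tool_pos: [543.4, -208.8, 183.7]
tcp_rot: [[-0.964, -0.265, -0.0], [-0.265, 0.964, 0.0], [0.0, 0.0, -1.0]]
contact_force: [-0.9, 0.7, -0.9]
grip_width: 0.157
```

Tip at ≈54.4. I'll feel into the bottom ear.

Emit:
move_arm:
  deltas: "0 0 0.04 0 1;0 0 0.04 0 1;0 0 0.04 0 1;0 0 0 0 1;0 0 0 0 1"

```text
time_s: 12.65
tool_pos: [543.4, -208.9, 180.7]
tcp_rot: [[-0.964, -0.265, -0.0], [-0.265, 0.964, -0.0], [0.0, -0.0, -1.0]]
contact_force: [-1.9, -0.5, -0.6]
grip_width: 0.156
```

Emit:
move_arm:
  deltas: "0 0 0.04 0 1;0 0 0.04 0 1;0 0 0.04 0 1;0 0 0.04 0 1;0 0 0 0 1;0 0 0 0 1"

```text
time_s: 13.15
tool_pos: [543.4, -208.9, 176.7]
tcp_rot: [[-0.964, -0.265, -0.0], [-0.265, 0.964, 0.0], [0.0, 0.0, -1.0]]
contact_force: [-1.2, 0.4, -1.0]
grip_width: 0.161
```

Through with no resistance. I'll descend to near seating.

Emit:
move_arm:
  deltas: "0 0 0.08 0 1;0 0 0.12 0 1;0 0 0.14 0 1;0 0 0.14 0 1;0 0 0.12 0 1;0 0 0.1 0 1;0 0 0.06 0 1;0 0 0.04 0 1;0 0 0 0 1;0 0 0 0 1"

```text
time_s: 13.98
tool_pos: [543.3, -208.8, 156.6]
tcp_rot: [[-0.964, -0.265, -0.0], [-0.265, 0.964, 0.0], [0.0, 0.0, -1.0]]
contact_force: [-0.9, 1.0, -1.3]
grip_width: 0.158
```

Emit:
move_arm:
  deltas: "0 0 0.04 0 1;0 0 0.04 0 1;0 0 0.03 0 1;0 0 0 0 1;0 0 0 0 1"

```text
time_s: 14.4
tool_pos: [543.3, -208.9, 154.1]
tcp_rot: [[-0.964, -0.265, -0.0], [-0.265, 0.964, 0.0], [0.0, 0.0, -1.0]]
contact_force: [-1.6, 0.4, -0.3]
grip_width: 0.156
```

Emit:
move_arm:
  deltas: "0 0 0.02 0 1;0 0 0 0 1;0 0 0 0 1"

```text
time_s: 14.65
tool_pos: [543.4, -208.9, 153.6]
tcp_rot: [[-0.964, -0.265, 0.0], [-0.265, 0.964, -0.0], [-0.0, -0.0, -1.0]]
contact_force: [-2.4, 1.8, -0.5]
grip_width: 0.155
```

Emit:
move_arm:
  deltas: "0 0 0.02 0 1;0 0 0.02 0 1;0 0 0 0 1;0 0 0 0 1"

```text
time_s: 14.98
tool_pos: [543.4, -208.9, 152.7]
tcp_rot: [[-0.964, -0.265, -0.0], [-0.265, 0.964, -0.0], [0.0, -0.0, -1.0]]
contact_force: [-2.5, 1.5, 2.1]
grip_width: 0.153
```

Head contact felt at about 3 N. Releasing.

Emit:
move_arm:
  deltas: "0 0 0 0 0.6;0 0 0 0 0.4;0 0 0 0 0;0 0 0 0 -0.2;0 0 0 0 -0.2;0 0 0 0 -0.2;0 0 0 0 -0.2"

```text
time_s: 15.57
tool_pos: [543.5, -208.9, 152.6]
tcp_rot: [[-0.964, -0.265, 0.0], [-0.265, 0.964, -0.0], [-0.0, -0.0, -1.0]]
contact_force: [-0.4, -0.0, 0.2]
grip_width: 0.603
```

Emit:
move_arm:
  deltas: "0 0 -0.2 0 -0.2;0 0 -0.4 0 -0.2;0 0 -0.8 0 -0.2;0 0 -1 0 -0.2;0 0 -1 0 -0.2;0 0 -1 0 -0.2;0 0 0 0 -0.2;0 0 0 0 -0.2"

```text
time_s: 16.23
tool_pos: [544.5, -209.3, 265.2]
tcp_rot: [[-0.964, -0.265, 0.005], [-0.265, 0.964, -0.001], [-0.004, -0.003, -1.0]]
contact_force: [0.1, 0.8, 0.9]
grip_width: 0.6
```

```bash
python3 - <<'E'
from h import *
np.set_printoptions(precision=1,suppress=True)
c=snap('wrist','w5');d=snap('side','s5');s=state();print(s['time_s'],s['tool_pos'],s['grip_width'],s['contact_force'])
W=np.zeros((560,800,3),np.uint8)
W[:,:420]=cv2.resize(c['frame'][120:330,180:338],(420,560),interpolation=cv2.INTER_CUBIC)
W[:,420:]=cv2.resize(d['frame'][130:245,250:328],(380,560),interpolation=cv2.INTER_CUBIC)
cv2.imwrite('pics/end.png',np.clip(W*1.5,0,255).astype(np.uint8))
for z in (124,164): print(z,[np.array(proj(k,(543.2,-208.8,z))) for k in (c,d)])
E
```

```text
16.3333 [ 542.9 -208.7  262.6] 0.6002149891551309 [ 0.3 -0.1 -0.5]
124 [array([258.5, 184.6]), array([276.7, 162.4])]
164 [array([258.7, 198.7]), array([276.7, 152.4])]
```

View pics/end.png

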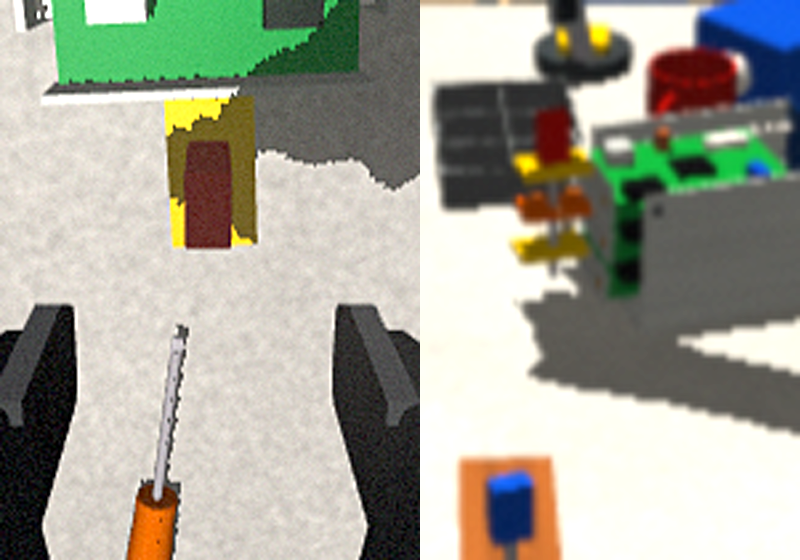

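The side view shows the head sitting on the top ear, the rod through all three ears with its tip just below the bottom one, and the blue rod still in the stand. The wrist view shows the gripper clear. Handing in.

```bash
python3 -c "
from plant import *
print(hand_in())"
```

```text
the job is handed in; nothing more can be done
None
```

The long red-headed rod is out of the stand and threaded down through the top, middle and bottom ears. Its head is seated on the top ear, the gripper has let go, and the job is handed in at about 16 s of the 64 s allowed.

**Threading:** I moved the rod forward 5.7 mm for the middle hole and 3.3 mm more for the bottom one, drawing the cards along with it. No reading on the way down showed upward resistance. The head met the top ear at about 3 N, and sideways forces stayed under about 3 N.

**Last checks:** The final pictures show:
- the head resting on the top ear;
- the rod passing through all three ears, with its tip showing below the bottom one;
- the short blue-headed rod still in the stand;
- the gripper clear of everything, about 110 mm up.

I judged the flush seat from the contact force, the height at contact (within 1 mm of that expected) and the picture, and did not measure the gap directly. I did not measure the other bench items before and after; those in the final pictures looked untouched.

**Disagreement:** the two camera estimates of the hole offsets differed by 1 to 2 mm. I used values between them, and they worked first time.

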